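# Open the key-locked towel dispenser for refilling

## Robot

A 7-joint arm with a two-finger parallel gripper is mounted at the origin on the work surface. World frame = base frame: x ahead of the robot, y to its left, z up, the work surface at z = 0. Lengths are in m, angles in rad, forces in N, time in s.
With the tool pointing down it reaches from about 0.425 to 0.925 m from the base axis. Payload 6.8 kg.
Tool frame: the origin (TCP) lies at the very end of the fingers, on their centre line; the grasp point (between the pads) lies 19 mm behind it; z points along the fingers, y is the line along which they close (so a half turn about z gives the same grasp; the last joint's range is limited). The gripper opens to 85 mm and grips with 20 to 120 N. Pads are 22 mm wide; open, the fingers measure 114 mm over their backs; the gripper's body (76 mm by 85 mm) begins 54 mm behind the grasp point. The pads swing forward as they close: fully open they stand 13 mm farther back than shut.
Start: joints at [1.158, 0.477, 0.022, 1.555, -0.011, 1.109, -0.083], TCP at [0.203, -0.644, 0.231] pointing down, gripper open.
Joint ranges: [-2.96, 2.96], [-0.34, 2.1], [-1.41, 1.46], [0.24, 2.44], [-1.37, 4.51], [0.17, 1.92], [-2.96, 2.96]. Speed limits (rad/s): [2.39, 2.39, 3.14, 3.14, 3.14, 3.14, 3.14].

## Interface

Orientations are given as a unit quaternion [w, x, y, z].
In Python, from station import bot gives the robot as it stands.
- The arm moves only by the tool jog_arm, never from a script. Its argument "motion" is a list of rows, each a list of 7 numbers: the turn, a rotation vector about the tool's x, y, z in rad, then the shift along the tool's x, y, z in mm, then the finger opening in mm, from 0 to 85.4. A call has 1 to 10 rows; each row is the pose to reach, as a shift and turn from the pose commanded when the call began, along the tool's axes at that moment; what a row does not reach only later rows make up. A row lasts 1/8 s, in which the tool goes at most 62.5 mm and 10.7 degrees, less where a joint would pass 70% of its speed; a pose out of reach is approached as far as the arm can. A call with a gripper value outside its range is refused whole. The fingers move at their own pace and stop on an object; "grip_force" is the grip in N (left out, the last holds). Time passes only in rows, so rows that repeat a pose let the fingers close. It gives the time, the measured TCP pose, the force, the opening and the grip force at its end, in the units of the state.
- bot.get_obs(): the state, without advancing time (a new reading comes with each control period).
- bot.read_camera(name): name is "side" or "top" or "wrist"; returns a dict with "pixels" (480x640x3 uint8, red, green, blue), "camera_matrix" (3x3 intrinsics, pixels), "T" (4x4, takes a point from camera to world coordinates); the wrist camera has in their place "tool_from_camera" (4x4, takes a point from camera to tool coordinates, whose origin is the TCP and whose axes are the flange's). Camera axes: x right, y down, z forward; pixel columns grow to the right and rows downward; lengths in m; the calibration is good to about 2 mm. The wrist camera is an equidistant fisheye: a pixel r from the principal point sees the ray r / f radians off the axis. A picture is of the moment at which its call begins: read the wrist's pose just before it. There is no depth.
- bot.hand_in(): hands the job in; it is judged then, once.
Trained networks look in a picture, given as the dict that the camera call returned (one of the last four; its "shot" number tells which), for a name from the list of things; names that differ only in an ending like _2 or _b are one class to them, and where a whole thing is asked for, a point or a joint stands for the part that bears it (a point fixed in the world has none). Each returns a list of dicts, best first, with "score" (0 to 1); they miss things now and then, are a little off and sometimes report something else, mostly with a low value. They report only what shows in the picture. A call takes as long as a camera call. They do not tell look-alikes from the thing itself.
- bot.spot_in(thing, picture): "xy" ([column, row] in pixels, amid what is visible of it).
- bot.tip_of(thing, picture): "xy" ([column, row] in pixels: a listed point, or the origin of a listed thing).
The state is a dict: "t": time; "q": joint angles; "joint_vel": joint speeds; "joint_torque": joint torques, N m; "eef_pos": TCP position; "tool_rot": TCP orientation; "contact_force": force on the tool from outside, world axes, zero at the start; "torque": the same for the moment, N m; "gripper_width": opening from 0.0 (shut) to 1.0 (fully open); "grasp_force": force on a finger pad.
Only numpy, scipy, OpenCV 4.12 (cv2) and the standard library are available. Lean on these libraries where they do the work, as an engineer would, in place of code of your own. Each camera call takes 0.05 s, during which the arm holds its last target. There are 200 camera calls.

## Task

The paper-towel dispenser is empty and has to be opened for refilling. Take its key out of the tool rack, push the blade down through the slot in the dispenser's top, feel for the hidden latch and press it gently, without forcing it, until the front cover springs ajar. Finish with the key standing upright in its place in the rack again and the front cover folded fully down, let go of everything, and leave the other things where they stand.

Things in the scene. Friction and masses are not known exactly. Their poses are not given: they have to be found in the camera images.
- dispenser: Tabletop folded-towel dispenser fixed to the table, a white plastic box with a dark smoked-plastic front cover: 140 mm deep (its x), 230 mm wide (its y), 165 mm high. Origin: centre of its underside; x points from its front to its back, z up. The cover is its front (-x) side, roughly facing the robot (yaw within 0.22 rad of zero). Behind it the box is open and empty.
- slot (a point): Centre of the key slot's mouth in the dispenser's top face (165 mm above the table), midway across, 35 mm behind the front face. Axes as the dispenser's. Through hole 28 mm along y, 14 mm along x, in an 8 mm top, with a 3 mm bevel and a thin steel frame. Hidden below lies the latch tab, a level plate 28 x 42 mm, 26 to 38 mm below the mouth: different each time, to be found by feel.
- latch (a joint): How far the hidden latch is pressed, in m: 0 at rest, 0.010 at its hard stop. The tab moves straight down against a spring of 5 N (rest) to 10 N (stop), and springs back when let go. It frees the cover at 0.005 to 0.006. More than 45 N between key and dispenser counts as forcing it.
- cover (a joint): Angle of the front cover, in rad: 0 (with up to 0.02 of play) closed and latched, about 0.35 sprung ajar, 1.45 folded fully down on its stop, nearly level in front of the dispenser. Springs push it ajar when the latch is pressed; from there its stiff hinge (0.25 N m) keeps it where it is left. It does not latch again by itself. Hook it from behind its top edge, or pinch it.
- cover_edge (a point): Middle of the cover's top edge, moving with it. The cover is a panel 5 mm thick, 230 mm wide, 153 mm from hinge to this edge. Ajar, its top edge stands about 45 mm off the box. On its inner face a catch bar 16 mm wide stands 41 mm out at mid-width, and two pins (10 mm across) touch it 95 mm left and right of the middle; between these it is plain.
- cover_hinge (a point): Middle of the cover's hinge line, fixed, in the panel's mid-plane, 67.5 mm in front of the dispenser's origin and 12 mm above the table. The line runs along the dispenser's y; the cover's top swings out to the dispenser's -x side and down. Axes as the dispenser's.
- key: The dispenser key, loose, 0.12 kg, 122 mm long, upright in the rack. Origin: centre of the blade's tip, its lowest point; z up. From the tip: steel blade 80 mm long, 16 mm wide (y), 8 mm thick (x); shoulder plate 4 mm thick (22 x 34 mm) that rests on the rack; black grip block 38 mm high, 36 mm wide (y), 14 mm thick (x). Grip it from above across the 14 mm. Same after a half turn.
- key_tip (a point): The centre of the key blade's tip, moving with the key.
- rack: Wooden brush and tool rack, fixed to the table, at the left or the right of the dispenser: 75 mm in x, 130 mm in y, its top board's upper face 92 mm above the table, open at its long sides. Origin: centre of its underside; yaw within 0.35 rad of zero. Three make-up brushes stand in its +y half, up to 151 mm above the table.
- key_place (a point): The key's place in the rack: centre of the hole in the rack's top board, on its upper face (92 mm above the table), 33 mm from the rack's middle towards its -y end. The hole is 16 mm in the rack's x and 24 mm in its y and goes through the 8 mm board. Axes as the rack's.
- tub: Bystander: open white plastic tub, 116 mm across, 85 mm high, fixed, on the side opposite to the rack. Origin: centre of its underside.
- spray_can: Bystander: standing spray can, 52 mm across, 185 mm high. Origin: centre of its underside.
- lotion: Bystander: standing white bottle, 60 mm across, 165 mm high. Origin: centre of its underside.
- jar_a: Bystander: make-up jar, 68 mm across, 45 mm high. Origin: centre of its underside.
- jar_b: Bystander: make-up jar, 60 mm across, 50 mm high. Origin: centre of its underside.
- spatula: Bystander: spatula lying flat, 190 mm long, along its own x. Origin: underside, near its middle.
- tube: Bystander: make-up tube lying flat, 130 mm long, 18 mm high. Origin: underside, near its middle.
Not all that is in view belongs to the job. Leave any orange or purple look-alike of the key alone. Leave any yellow look-alike of the rack alone.

How it is judged:
By the outcome, as a careful person would: the job done as asked, in the order asked, and still so for the second after the job is handed in, with the robot touching nothing.
It also fails if it takes over 67 s, if anything falls off the work surface, if the arm or the gripper's body presses on something with over 40 N, if the wrist force passes 120 N, or if a joint passes its speed limit or range.

## Working session

There is one attempt and no reset: what is moved stays moved. The work goes in short steps, Python scripts to look and compute and a tool call to move; the robot and the scene stay as the last step left them, time stands still between calls to the robot, and variables do not carry over. Pictures are saved under pics/ and viewed, at most 10 in all, crops included, and the job is handed in when it is done.

Besides the shell and the picture viewer there is one more tool, called after "Call:" as name(argument=value, ...), one argument or row to a line, values as JSON. jog_arm: Moves the arm, as the interface text tells. Its arguments: {"type":"object","properties":{"motion":{"type":"array"},"grip_force":{"type":"number"}},"required":["motion"]}

```bash
mkdir -p pics; ls; cat > h.py <<'E'
import numpy as np, cv2
from station import bot
from scipy.spatial.transform import Rotation as R
def ray(p,xy):
    K=np.array(p["camera_matrix"]);T=np.array(p["T"])
    d=T[:3,:3]@np.linalg.solve(K,[xy[0],xy[1],1.]); return T[:3,3],d
def at(p,xy,z):
    o,d=ray(p,xy); return o+d*(z-o[2])/d[2]
def tri(rs):
    A=0;b=0
    for o,d in rs:
        d=d/np.linalg.norm(d);P=np.eye(3)-np.outer(d,d);A=A+P;b=b+P@o
    return np.linalg.solve(A,b)
def proj(p,X):
    T=np.linalg.inv(np.array(p["T"]));c=T[:3,:3]@X+T[:3,3];c=np.array(p["camera_matrix"])@c;return c[:2]/c[2]
def save(p,n): cv2.imwrite(f"pics/{n}.png",cv2.cvtColor(p["pixels"],cv2.COLOR_RGB2BGR))
E
python3 - <<'E'
from h import *
np.set_printoptions(precision=4,suppress=True)
o=bot.get_obs();print(o)
P={n:bot.read_camera(n) for n in("side","top")}
for n,p in P.items():
    save(p,n+"0");print(n,np.array(p["T"])[:3,3])
    for th in["slot","cover_edge","cover_hinge","key_place","dispenser","rack","key","key_tip","tub"]:
        print(n,th,[(np.round(r["xy"],1).tolist(),round(r["score"],2)) for r in bot.tip_of(th,p)[:3]])
E
```

```text
pics
{'t': 0.0, 'q': array([ 1.1579,  0.4778,  0.0223,  1.5565, -0.0115,  1.1093, -0.0831]), 'joint_vel': array([-0.001 ,  0.0011,  0.0002, -0.0001, -0.001 ,  0.0006,  0.0011]), 'joint_torque': array([ -0.0001, -59.6447,   1.6081, -28.1193,   0.0124,   0.0095,
         0.    ]), 'eef_pos': array([ 0.2024, -0.6433,  0.2303]), 'tool_rot': array([-0.0009,  0.9884,  0.1518, -0.0002]), 'contact_force': array([-0.3174, -0.7384,  0.4047]), 'torque': array([-0.0212,  0.0145, -0.0006]), 'grasp_force': 0.0, 'gripper_width': 0.9989870209630594}
side [-0.11    0.6986  0.9657]
side slot [([275.0, 219.2], 0.64)]
side cover_edge [([282.1, 224.1], 0.74)]
side cover_hinge [([285.9, 269.7], 0.87), ([406.0, 266.6], 0.48)]
side key_place [([428.1, 159.9], 0.67), ([381.0, 204.7], 0.56), ([149.2, 336.5], 0.42)]
side dispenser [([261.4, 265.3], 0.6), ([183.3, 402.7], 0.38)]
side rack [([416.2, 188.5], 0.92), ([368.2, 235.3], 0.68)]
side key [([416.4, 231.2], 0.56), ([398.4, 211.5], 0.53), ([377.1, 226.6], 0.45)]
side key_tip [([400.3, 213.3], 0.78), ([262.7, 265.7], 0.68), ([375.5, 223.4], 0.64)]
side tub [([181.4, 403.5], 0.89), ([150.3, 335.6], 0.21)]
top [ 0.2007 -0.0996  1.4042]
top slot [([300.4, 210.7], 0.86), ([182.7, 202.4], 0.68), ([302.7, 223.3], 0.59)]
top cover_edge [([304.6, 223.8], 0.97), ([401.9, 260.0], 0.19)]
top cover_hinge [([302.7, 233.1], 0.73)]
top key_place [([419.1, 253.8], 0.76), ([524.4, 252.6], 0.59)]
top dispenser [([302.9, 216.7], 0.64)]
top rack [([403.4, 262.1], 0.7), ([504.1, 258.0], 0.59)]
top key [([411.3, 259.2], 0.51), ([430.5, 295.1], 0.48), ([446.1, 267.0], 0.47)]
top key_tip [([434.8, 295.2], 0.69), ([446.4, 265.7], 0.56)]
top tub [([161.6, 262.6], 0.88)]
```

```bash
python3 - <<'E'
from h import *
a=cv2.imread("pics/side0.png")[130:350,220:500];b=cv2.imread("pics/top0.png")[160:340,240:560]
cv2.imwrite("pics/c1.png",cv2.resize(a,None,fx=2.7,fy=2.7,interpolation=2));cv2.imwrite("pics/c2.png",cv2.resize(b,None,fx=2.5,fy=2.5,interpolation=2))
E
```

```text
(no output)
```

View pics/c1.png

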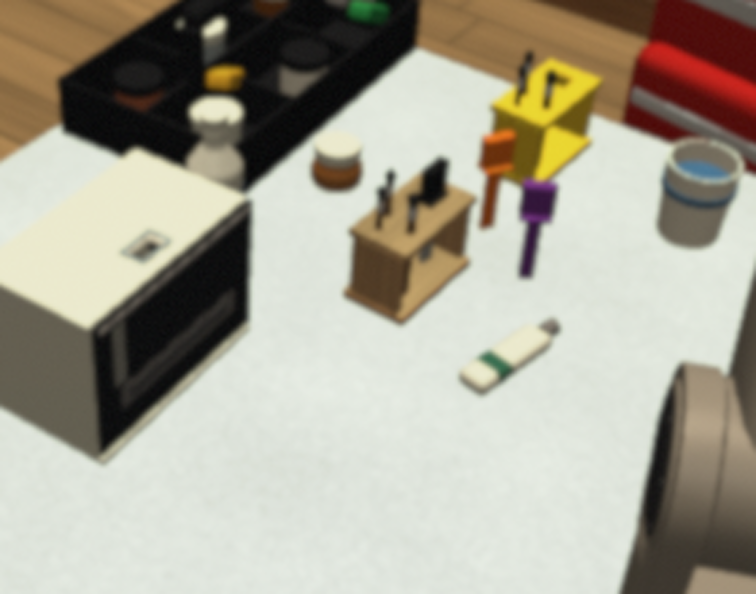

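View pics/c2.png

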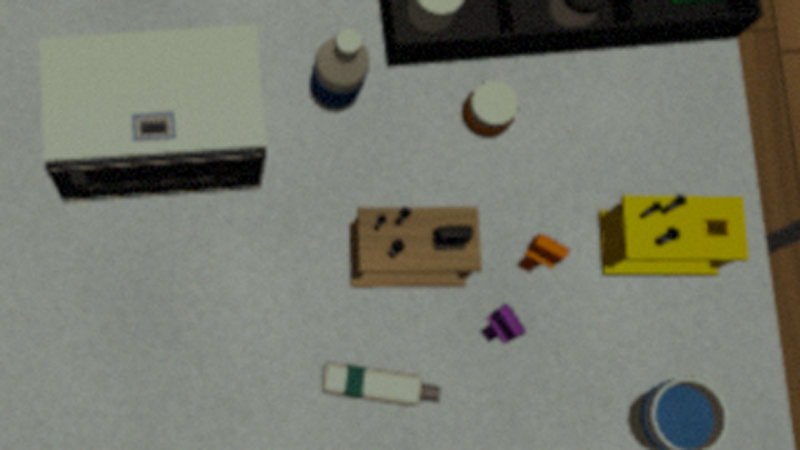

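View pics/top0.png

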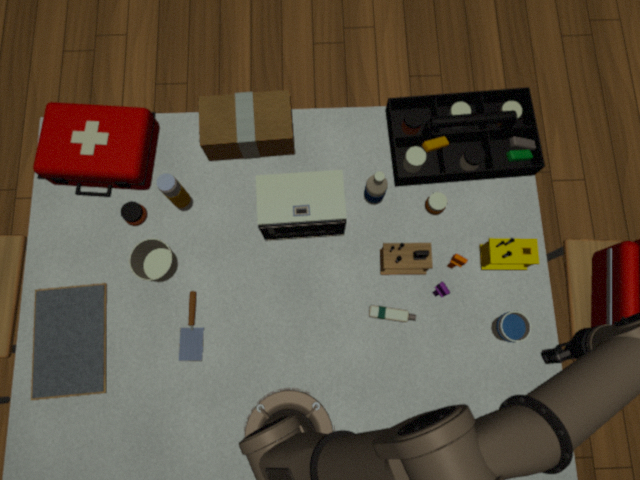

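The pictures show the wooden rack right of the dispenser, with the black key at (421,255) in the top view. The slot is at (301,210). The orange and purple keys and the yellow rack are the decoys.

```bash
python3 - <<'E'
from h import *
np.set_printoptions(precision=4,suppress=True)
p=bot.read_camera("top");s=bot.read_camera("side")
print(p["camera_matrix"][0][0],s["camera_matrix"][0][0])
f=lambda x,y:(240+(x+.5)/2.5-.5,160+(y+.5)/2.5-.5)
g=lambda x,y:(220+(x+.5)/2.7-.5,130+(y+.5)/2.7-.5)
print("rack corners",[at(p,f(*c),.092)[:2] for c in[(358,207),(478,207),(481,271),(356,271)]])
print("disp corners",[at(p,f(*c),.165)[:2] for c in[(40,38),(257,27),(265,150),(47,160)]])
print("slot",at(p,f(153,126),.165),at(s,g(147,246),.165))
print("key top",at(p,f(453,235),.134), at(s,g(436,178),.118))
for th in["lotion","jar_a","jar_b","tub","spray_can","tube"]:
    for r in bot.tip_of(th,p)[:2]: print(th,at(p,r["xy"],0)[:2],round(r["score"],2))
print([ (r["xy"],r["score"]) for r in bot.spot_in("key",p)])
E
```

```text
497.83481327943224 532.2932002955175
rack corners [array([ 0.4938, -0.2731]), array([ 0.4892, -0.4028]), array([ 0.4191, -0.4   ]), array([ 0.4239, -0.2665])]
disp corners [array([0.672 , 0.0602]), array([ 0.6762, -0.1691]), array([ 0.5412, -0.1713]), array([0.5385, 0.0536])]
slot [ 0.5711 -0.0564  0.165 ] [ 0.5686 -0.0545  0.165 ]
key top [ 0.4511 -0.3645  0.134 ] [ 0.4506 -0.3638  0.118 ]
lotion [ 0.6549 -0.2693] 0.64
jar_a [ 0.6249 -0.4336] 0.84
jar_a [0.6213 0.4295] 0.6
jar_b [ 0.6249 -0.4336] 0.84
jar_b [0.6213 0.4295] 0.6
tub [0.4824 0.354 ] 0.6
spray_can [0.6565 0.2919] 0.56
tube [ 0.2966 -0.2849] 0.8
[([416.2, 252.9], 0.62), ([440.8, 290.7], 0.61)]
```

```bash
cat >> h.py <<'E'
def pose():
    o=bot.get_obs();q=o["tool_rot"];return np.array(o["eef_pos"]),R.from_quat([q[1],q[2],q[3],q[0]])
def target(psi):  # tool z down, tool y at world angle psi
    y=np.array([np.cos(psi),np.sin(psi),0]);z=np.array([0,0,-1.]);return R.from_matrix(np.c_[np.cross(y,z),y,z])
def plan(*poses): # rows (x,y,z,psi)
    p,r=pose()
    for x,y,z,psi in poses:
        print(np.round((r.inv()*target(psi)).as_rotvec(),3),np.round(r.inv().apply(np.array([x,y,z])-p)*1000,1))
def wray(p,pos,r,xy):
    K=np.array(p["camera_matrix"]);T=np.array(p["tool_from_camera"])
    a,b=(xy[0]-K[0,2])/K[0,0],(xy[1]-K[1,2])/K[1,1];t=np.hypot(a,b)
    c=np.array([np.sin(t)*a/t,np.sin(t)*b/t,np.cos(t)])
    return pos+r.apply(T[:3,3]),r.apply(T[:3,:3]@c)
def wat(p,pos,r,xy,z):
    o,d=wray(p,pos,r,xy);return o+d*(z-o[2])/d[2]
def wproj(p,pos,r,X):
    K=np.array(p["camera_matrix"]);T=np.linalg.inv(np.array(p["tool_from_camera"]))
    c=T[:3,:3]@r.inv().apply(np.array(X)-pos)+T[:3,3];t=np.arctan2(np.hypot(c[0],c[1]),c[2]);n=np.hypot(c[0],c[1])
    return np.array([K[0,2]+K[0,0]*t*c[0]/n,K[1,2]+K[1,1]*t*c[1]/n])
E
python3 - <<'E'
from h import *
plan((.452,-.364,.25,-.03))
p=bot.read_camera("wrist");print(np.round(p["tool_from_camera"],3),p["camera_matrix"])
E
```

```text
[ 0.     0.    -1.236] [ 321.9 -192.2  -18.7]
[[ 0.001 -0.954 -0.3    0.076]
 [ 1.     0.001  0.001 -0.   ]
 [-0.001 -0.3    0.954 -0.143]
 [ 0.     0.     0.     1.   ]] [[371.64829954   0.         310.33630413]
 [  0.         371.64829954 247.85501967]
 [  0.           0.           1.        ]]
```

Call:
jog_arm(
  motion=[
    [0,0,-0.15,46,-27,-18,85],
    [0,0,-0.31,92,-55,-18,85],
    [0,0,-0.47,138,-82,-18,85],
    [0,0,-0.63,184,-110,-18,85],
    [0,0,-0.79,230,-137,-18,85],
    [0,0,-0.95,276,-165,-18,85],
    [0,0,-1.1,322,-192,-18,85],
    [0,0,-1.236,322,-192,-18,85],
    [0,0,-1.236,322,-192,-18,85],
    [0,0,-1.236,322,-192,-18,85],
  ],
)

```text
t: 2.75
eef_pos: [0.4514, -0.3651, 0.2493]
tool_rot: [0.0, 0.719, 0.695, -0.0]
contact_force: [0.0, 0.1, 0.4]
gripper_width: 0.993
grasp_force: 0.0
```

```bash
python3 - <<'E'
from h import *
np.set_printoptions(precision=4,suppress=True)
pos,r=pose();p=bot.read_camera("wrist");save(p,"w1");print(pos,r.as_matrix())
for th in["key_place","key","slot","rack"]:
    for q in bot.tip_of(th,p)[:3]: print(th,np.round(q["xy"],1),round(q["score"],2))
print("pred key top",wproj(p,pos,r,[.4511,-.3645,.134]))
E
```

```text
[ 0.4514 -0.3651  0.2493] [[ 0.0345  0.9994 -0.0003]
 [ 0.9994 -0.0345 -0.0004]
 [-0.0004 -0.0003 -1.    ]]
key_place [318.4 229.4] 0.98
key [229.8 253.5] 0.96
key [317.8 207.7] 0.89
key [307.2 290. ] 0.68
slot [319.  227.3] 0.53
rack [324.7 392.9] 0.89
rack [312.3 175.9] 0.58
rack [457.2 268.5] 0.23
pred key top [310.7436 240.9031]
```

View pics/w1.png

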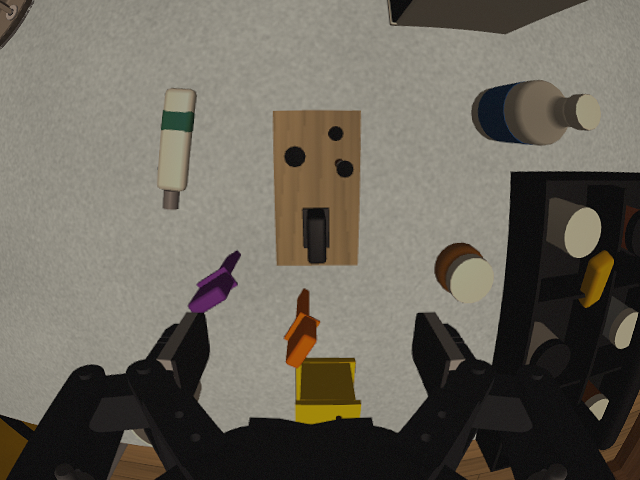

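The key's grip top is at about (317,250), the board's corners are near (273,111), (360,111), (358,265) and (278,265), and the orange key stands clear of both.

```bash
python3 - <<'E'
from h import *
np.set_printoptions(precision=4,suppress=True)
pos,r=pose();p=bot.read_camera("wrist")
C=[wat(p,pos,r,c,.092)[:2] for c in[(273,111),(360,111),(358.5,265),(278,265)]]
print("rack",C,"ctr",np.mean(C,0),"len",np.linalg.norm(C[0]-C[3]),np.linalg.norm(C[0]-C[1]))
for i,j in((0,3),(1,2)): d=C[i]-C[j];print("yaw",-np.arctan2(d[0],d[1]))
for c in[(307,236),(327,236),(327,263),(308,263),(317,250)]: print("keytop",wat(p,pos,r,c,.134)[:2])
print("kp net",wat(p,pos,r,(318.4,229.4),.092))
g=cv2.cvtColor(p["pixels"],cv2.COLOR_RGB2GRAY)[200:272,270:365]
cv2.imwrite("pics/w1c.png",cv2.resize(cv2.convertScaleAbs(g,alpha=2),None,fx=6,fy=6,interpolation=2))
E
```

```text
rack [array([ 0.4246, -0.2678]), array([ 0.4937, -0.2697]), array([ 0.4918, -0.3994]), array([ 0.4224, -0.3971])] ctr [ 0.4581 -0.3335] len 0.1293330026668732 0.06909898287496513
yaw -0.017500416632540292
yaw -0.01428951236854523
keytop [ 0.4489 -0.3602]
keytop [ 0.4633 -0.3606]
keytop [ 0.463  -0.3813]
keytop [ 0.449  -0.3809]
keytop [ 0.4559 -0.371 ]
kp net [ 0.4579 -0.3666  0.092 ]
```

View pics/w1c.png

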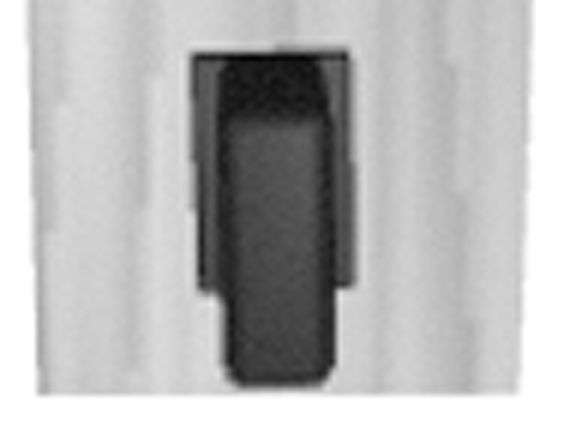

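```bash
python3 - <<'E'
from h import *
np.set_printoptions(precision=4,suppress=True)
pos,r=pose();p=bot.read_camera("wrist")
f=lambda x,y:(270+(x+.5)/6-.5,200+(y+.5)/6-.5)
K=[wat(p,pos,r,f(*c),.134)[:2] for c in[(226,115),(330,115),(333,380),(232,380)]]
S=[wat(p,pos,r,f(*c),.096)[:2] for c in[(192,52),(347,52),(354,287),(203,291)]]
for n,C in(("grip",K),("shoulder",S)):
    C=np.array(C);a=C[[0,1]].mean(0)-C[[2,3]].mean(0);print(n,C.mean(0),"yaw",-np.arctan2(a[0],a[1]),"size",np.linalg.norm(a),np.linalg.norm(C[0]-C[1]))
plan((.4575,-.3675,.14,-.015),(.4575,-.3675,.102,-.015))
E
```

```text
grip [ 0.4556 -0.3642] yaw -0.00957997423179615 size 0.033401795195899225 0.012343732288197969
shoulder [ 0.4554 -0.3643] yaw 0.009695854776964078 size 0.033637412634580456 0.020961703801396843
[ 0.     0.    -0.016] [ -3.    5.6 109.3]
[ 0.     0.    -0.016] [ -3.    5.6 147.3]
```

Call:
jog_arm(
  motion=[
    [0,0,-0.03,0,4,50,60],
    [0,0,-0.03,0,4,90,60],
    [0,0,-0.03,0,4,120,60],
    [0,0,-0.03,0,4,140,60],
    [0,0,-0.03,0,4,147,60],
    [0,0,-0.03,0,4,147,30],
    [0,0,-0.03,0,4,147,5],
    [0,0,-0.03,0,4,147,5],
    [0,0,-0.03,0,4,147,5],
    [0,0,-0.03,0,4,147,5],
  ],
  grip_force=50,
)

```text
t: 4.35
eef_pos: [0.4567, -0.3647, 0.1034]
tool_rot: [0.001, 0.707, 0.707, 0.0]
contact_force: [-0.7, 1.1, 6.7]
gripper_width: 0.157
grasp_force: 49.6
```

Call:
jog_arm(
  motion=[
    [0,0,0,0,0,-20,5],
    [0,0,0,0,0,-70,5],
    [0,0,0,0,0,-130,5],
    [0,0,0,0,0,-190,5],
    [0,0,0,55,20,-200,5],
    [0,0,0,110,50,-200,5],
    [0,0,0,165,75,-200,5],
    [0,0,0,215,100,-200,5],
    [0,0,0,245,113,-200,5],
    [0,0,0,245,113,-200,5],
  ],
)

```text
t: 5.6
eef_pos: [0.5698, -0.1153, 0.3022]
tool_rot: [-0.001, 0.705, 0.709, 0.001]
contact_force: [0.5, -0.0, -1.6]
gripper_width: 0.156
grasp_force: 49.0
```

```bash
python3 - <<'E'
from h import *
np.set_printoptions(precision=4,suppress=True)
pos,r=pose();p=bot.read_camera("wrist");save(p,"w2");print(pos,r.as_matrix())
u,v=np.round(wproj(p,pos,r,[.57,-.0555,.165])).astype(int);print(u,v)
for th in["slot","key_tip","cover_edge"]:
    for q in bot.tip_of(th,p)[:3]: print(th,np.round(q["xy"],1),round(q["score"],2),wat(p,pos,r,q["xy"],.165))
print("pred tip",wproj(p,pos,r,pos-[0,0,.0914]))
im=cv2.imread("pics/w2.png");cv2.imwrite("pics/w2x.png",np.hstack([cv2.resize(im,(400,300),interpolation=3),cv2.resize(im[max(v-37,0):v+38,u-50:u+50],(400,300),interpolation=2)]))
print("crop origin",u-50,max(v-37,0))
E
```

```text
[ 0.5698 -0.1153  0.3022] [[-0.0061  1.      0.0001]
 [ 1.      0.0061  0.0016]
 [ 0.0016  0.0001 -1.    ]]
312 157
slot [312.  156.7] 0.63 [ 0.5701 -0.0552  0.165 ]
key_tip [308.7 250.6] 0.72 [ 0.568  -0.1289  0.165 ]
cover_edge [268.2 159. ] 0.71 [ 0.5372 -0.0569  0.165 ]
pred tip [311.2393 252.2388]
crop origin 262 120
```

View pics/w2x.png

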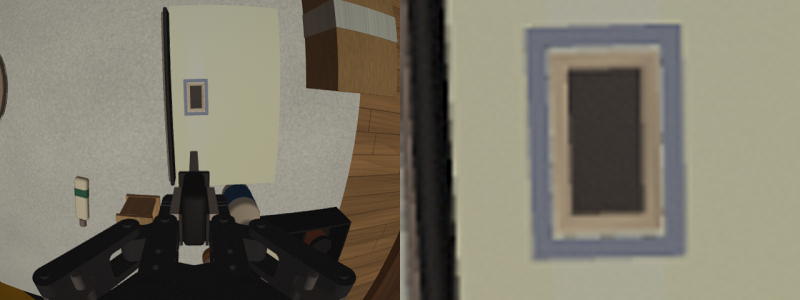

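```bash
python3 - <<'E'
from h import *
np.set_printoptions(precision=4,suppress=True)
pos,r=pose();p=bot.read_camera("wrist")
f=lambda x,y:(262+(x-400+.5)/4-.5,120+(y+.5)/4-.5)
for n,Q in(("frame",[(527,27),(682,24),(685,257),(535,259)]),("brown",[(548,50),(660,48),(662,232),(554,235)])):
    C=np.array([wat(p,pos,r,f(*c),.165)[:2] for c in Q]);a=C[[0,1]].mean(0)-C[[2,3]].mean(0);b=C[[1,2]].mean(0)-C[[0,3]].mean(0)
    print(n,C.mean(0),"yaw",-np.arctan2(a[0],a[1]),np.arctan2(b[1],b[0]),np.linalg.norm(a),np.linalg.norm(b))
g=cv2.cvtColor(p["pixels"],cv2.COLOR_RGB2GRAY)
for v in range(238,268,3): print(v,g[v,292:330])
E
```

```text
frame [ 0.5703 -0.0601] yaw 0.02291503100547923 0.016255672540848216 0.04402597388806644 0.028522637522111982
brown [ 0.57 -0.06] yaw 0.02080374862185279 0.022619536938214276 0.03489231888442345 0.020551149130800445
238 [165 163 163 165 164 165 165 164 165 164 165 165 165 166 165 165 165 165
 166 165 165 165 166 166 164 166 165 165 164 164 165 165 164 165 165 164
 164 165]
241 [165 164 164 164 164 164 165 164 164 165 165 162 144 130 118 116 118 116
 117 118 116 118 115 132 154 167 166 165 166 166 165 164 163 165 164 166
 165 165]
244 [164 164 164 164 164 164 164 164 164 166 167 153  66  45  46  47  48  48
  46  48  47  46  42  59 115 170 166 166 165 165 164 165 165 164 166 164
 165 165]
247 [164 163 164 164 164 165 164 164 164 165 167 152  46  44  48  47  46  45
  46  47  48  48  46  41 105 172 166 166 165 165 165 164 165 166 164 166
 165 165]
250 [164 164 164 164 164 164 164 164 164 165 167 152  38  45  48  46  46  49
  45  45  47  46  47  40 105 173 166 165 164 164 165 165 165 165 165 164
 166 164]
253 [164 164 165 165 164 164 164 164 165 166 156 126  39  46  46  48  44  46
  46  47  47  46  47  42  88 145 168 165 166 166 165 165 165 165 164 166
 166 165]
256 [163 164 163 164 164 164 163 164 163 165 156 122  39  46  47  47  47  47
  48  50  48  46  47  43  81 135 169 166 165 165 165 164 165 165 165 164
 165 166]
259 [164 164 165 164 164 164 164 165 166 167 157 124  40  48  45  46  46  46
  45  45  48  46  47  46  70 119 170 166 164 164 165 165 165 165 165 166
 166 165]
262 [165 163 163 164 164 164 164 163 165 166 147  92  40  44  46  48  47  48
  46  47  47  47  47  44  64 108 171 166 164 165 164 165 164 165 165 165
 165 166]
265 [165 165 165 163 164 165 164 164 164 167 140  63  43  47  47  47  46  48
  45  47  47  48  47  45  54  97 171 166 164 164 166 164 165 165 165 165
 165 165]
```

```bash
python3 - <<'E'
from h import *
np.set_printoptions(precision=4,suppress=True)
pos,r=pose();p=bot.read_camera("wrist");print(pos,r.as_rotvec(),r.as_matrix()[:,1:])
for q in bot.tip_of("slot",p)[:1]: print(q["xy"],wat(p,pos,r,q["xy"],.165))
b=p["pixels"].astype(int)
# frame: bluish pixels near the slot
m=((b[...,2]-b[...,0])>8);m[:120]=0;m[215:]=0;m[:,:270]=0;m[:,360:]=0
n,l,s,c=cv2.connectedComponentsWithStats(m.astype(np.uint8));i=1+s[1:,4].argmax();print(s[i],c[i])
pts=np.argwhere(l==i)[:,::-1].astype(np.float32)
W=np.array([wat(p,pos,r,q,.165)[:2] for q in pts]);print("frame",cv2.minAreaRect((W*1000).astype(np.float32)))
for dy in(.008,-.008):
  for dx in(-.004,.004): print(dx,dy,wproj(p,pos,r,pos+r.apply([dy,dx,.0914])))
E
```

```text
[ 0.5685 -0.121   0.3021] [ 2.2243  2.2185 -0.0014] [[ 1.     -0.0006]
 [-0.0026 -0.0007]
 [-0.0006 -1.    ]]
[311.9, 149.0] [ 0.5692 -0.0555  0.165 ]
[294 120  40  57 660] [313.6985 148.3697]
frame ((570.81298828125, -54.27721405029297), (28.099063873291016, 42.539093017578125), 2.1336135864257812)
-0.004 0.008 [305.1738 240.4408]
0.004 0.008 [317.3577 240.4455]
-0.004 -0.008 [305.2579 263.3624]
0.004 -0.008 [317.2003 263.3648]
```

Call:
jog_arm(
  motion=[
    [0,0,-0.022,35,3,0,5],
    [0,0,-0.022,60,3,0,5],
    [0,0,-0.022,66.8,3.2,20,5],
    [0,0,-0.022,66.8,3.2,34,5],
    [0,0,-0.022,66.8,3.2,35,5],
    [0,0,-0.022,66.8,3.2,35,5],
  ],
)

```text
t: 6.7
eef_pos: [0.5725, -0.0534, 0.2676]
tool_rot: [0.0, 0.7, 0.714, 0.0]
contact_force: [0.1, -0.2, -1.0]
gripper_width: 0.153
grasp_force: 48.9
```

```bash
python3 - <<'E'
from h import *
np.set_printoptions(precision=4,suppress=True)
pos,r=pose();p=bot.read_camera("wrist");print(pos,r.as_matrix()[:,1:])
save(p,"w3");im=cv2.imread("pics/w3.png")
u,v=np.round(wproj(p,pos,r,[.5708,-.054,.17])).astype(int);print(u,v)
cv2.imwrite("pics/w3x.png",cv2.resize(im[v-65:v+55,u-70:u+70],None,fx=5,fy=5,interpolation=2))
plan((.5717,-.0542,.2364,.02))
E
```

```text
[ 0.5725 -0.0534  0.2676] [[ 0.9998  0.0003]
 [ 0.0205 -0.0002]
 [ 0.0003 -1.    ]]
309 250
[0.001 0.    0.001] [-1.  -1.1 31.5]
```

View pics/w3x.png

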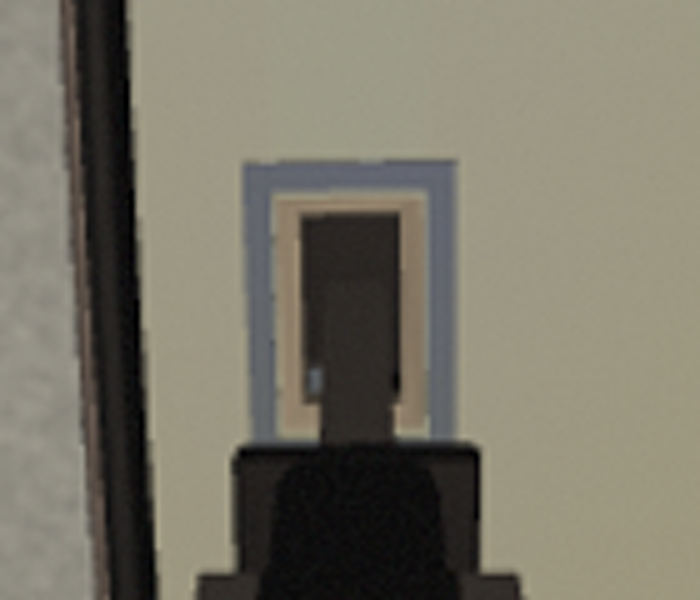

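The tip sits over the slot, with the blade centre at crop column 358 against 351 for the slot. That is about 1 mm too far in +x, and the plan corrects it.

Call:
jog_arm(
  motion=[
    [0,0,0,-1,-1,0,5],
    [0,0,0,-1,-1,5,5],
    [0,0,0,-1,-1,12,5],
    [0,0,0,-1,-1,18,5],
    [0,0,0,-1,-1,24,5],
    [0,0,0,-1,-1,28,5],
    [0,0,0,-1,-1,28,5],
  ],
)

```text
t: 7.62
eef_pos: [0.5712, -0.0534, 0.2389]
tool_rot: [-0.0, 0.699, 0.715, -0.0]
contact_force: [1.0, 1.6, -0.6]
gripper_width: 0.155
grasp_force: 49.0
```

Call:
jog_arm(
  motion=[
    [0,0,0,0,0,2,5],
    [0,0,0,0,0,4,5],
    [0,0,0,0,0,6,5],
    [0,0,0,0,0,8,5],
    [0,0,0,0,0,9,5],
    [0,0,0,0,0,10,5],
    [0,0,0,0,0,11,5],
    [0,0,0,0,0,12,5],
    [0,0,0,0,0,12,5],
  ],
)

```text
t: 8.75
eef_pos: [0.5713, -0.0535, 0.2272]
tool_rot: [-0.0, 0.699, 0.715, -0.0]
contact_force: [-0.3, 0.1, -2.6]
gripper_width: 0.157
grasp_force: 49.0
```

Call:
jog_arm(
  motion=[
    [0,0,0,0,0,1,5],
    [0,0,0,0,0,2,5],
    [0,0,0,0,0,3,5],
    [0,0,0,0,0,4,5],
    [0,0,0,0,0,4,5],
  ],
)

```text
t: 9.38
eef_pos: [0.5713, -0.0535, 0.2232]
tool_rot: [-0.0, 0.699, 0.715, -0.0]
contact_force: [0.2, -0.0, -1.4]
gripper_width: 0.156
grasp_force: 49.0
```

Call:
jog_arm(
  motion=[
    [0,0,0,0,0,1,5],
    [0,0,0,0,0,2,5],
    [0,0,0,0,0,3,5],
    [0,0,0,0,0,4,5],
    [0,0,0,0,0,4,5],
  ],
)

```text
t: 10.0
eef_pos: [0.5716, -0.0534, 0.2204]
tool_rot: [0.0, 0.699, 0.715, 0.0]
contact_force: [-2.3, -0.1, 6.1]
gripper_width: 0.152
grasp_force: 50.2
```

Call:
jog_arm(
  motion=[
    [0,0,0,0,0,1,5],
    [0,0,0,0,0,2,5],
    [0,0,0,0,0,3,5],
    [0,0,0,0,0,3.5,5],
    [0,0,0,0,0,3.5,5],
  ],
)

```text
t: 10.62
eef_pos: [0.5717, -0.0534, 0.2172]
tool_rot: [0.001, 0.699, 0.715, 0.0]
contact_force: [-3.3, -0.6, 8.1]
gripper_width: 0.158
grasp_force: 50.5
```

```bash
python3 - <<'E'
from h import *
p=bot.read_camera("side")
for q in bot.tip_of("cover_edge",p)[:2]: print(q["xy"],q["score"])
o=bot.get_obs();print(o["contact_force"],o["eef_pos"])
E
```

```text
[284.2, 228.0] 0.63
[273.3, 218.6] 0.48
[-2.57549717 -0.56554228  9.03459616] [ 0.57167467 -0.05342807  0.21723172]
```

Call:
jog_arm(
  motion=[
    [0,0,0,0,0,1,5],
    [0,0,0,0,0,2,5],
    [0,0,0,0,0,2,5],
    [0,0,0,0,0,2,5],
  ],
)

```text
t: 11.22
eef_pos: [0.5716, -0.0534, 0.2148]
tool_rot: [0.0, 0.699, 0.715, 0.0]
contact_force: [-1.8, 0.8, 6.9]
gripper_width: 0.153
grasp_force: 50.1
```

```bash
python3 - <<'E'
from h import *
p=bot.read_camera("side")
for q in bot.tip_of("cover_edge",p)[:2]: print(q["xy"],q["score"])
o=bot.get_obs();print(o["contact_force"],o["eef_pos"])
a=cv2.imread("pics/side0.png").astype(int);b=p["pixels"][...,::-1].astype(int)
d=abs(a-b).max(2)[210:330,215:320];print((d>50).sum())
E
```

```text
[302.7, 237.4] 0.72
[-1.6726567  -0.349169    5.67745661] [ 0.57161469 -0.05343305  0.21482071]
1675
```

Call:
jog_arm(
  motion=[
    [0,0,0,0,0,-5,5],
    [0,0,0,0,0,-20,5],
    [0,0,0,0,0,-40,5],
    [0,0,0,0,0,-62,5],
    [0,0,0,0,0,-82,5],
    [0,0,0,0,0,-86,5],
    [0,0,0,0,0,-86,5],
  ],
)

```text
t: 12.2
eef_pos: [0.5712, -0.0535, 0.2996]
tool_rot: [-0.0, 0.699, 0.715, -0.0]
contact_force: [-0.3, -0.1, -2.2]
gripper_width: 0.158
grasp_force: 49.1
```

```bash
python3 - <<'E'
from h import *
np.set_printoptions(precision=4,suppress=True)
p=bot.read_camera("side");t=bot.read_camera("top")
E=np.array([.4858,-.056,.156])
for n,c in(("side",p),("top",t)): print(n,proj(c,E),[(q["xy"],q["score"]) for q in bot.tip_of("cover_edge",c)[:2]],[(q["xy"]) for q in bot.tip_of("key_tip",c)[:3]])
pos,r=pose();print(pos,"tip pred",proj(p,pos-[.001,0,.0914]),proj(t,pos-[.001,0,.0914]))
plan((.4567,-.3647,.25,0),(.4567,-.3647,.19,0),(.4567,-.3647,.106,0))
E
```

```text
side [301.4271 236.9339] [([301.5, 236.6], 0.76)] [[274.7, 204.7], [401.7, 213.0], [413.8, 230.1]]
top [301.7368 242.9362] [([433.3, 202.9], 0.35)] [[444.0, 264.1], [435.1, 292.8]]
[ 0.5711 -0.0535  0.2992] tip pred [272.7291 206.5916] [299.0252 205.6641]
[-0.001 -0.     0.022] [-308.6 -121.1   49.2]
[-0.001 -0.     0.022] [-308.6 -121.1  109.2]
[-0.001 -0.     0.022] [-308.6 -121.   193.2]
```

The cover is ajar: its edge is at (301.5,236.6), and the prediction was (301.4,236.9). Next the key goes back.

Call:
jog_arm(
  motion=[
    [0,0,0.005,-55,-21,0,5],
    [0,0,0.01,-110,-43,0,5],
    [0,0,0.015,-165,-65,0,5],
    [0,0,0.02,-220,-86,0,5],
    [0,0,0.022,-265,-104,0,5],
    [0,0,0.022,-300,-118,0,5],
    [0,0,0.022,-308.6,-121,0,5],
    [0,0,0.022,-308.6,-121,30,5],
    [0,0,0.022,-308.6,-121,75,5],
    [0,0,0.022,-308.6,-121,90,5],
  ],
)

```text
t: 13.75
eef_pos: [0.4562, -0.3627, 0.2072]
tool_rot: [-0.002, 0.707, 0.708, -0.0]
contact_force: [0.3, -0.5, -2.0]
gripper_width: 0.152
grasp_force: 48.9
```

Call:
jog_arm(
  motion=[
    [0,0,0,0,0,0,5],
    [0,0,0,0,0,0,5],
    [0,0,0,0,0,0,5],
  ],
)

```text
t: 14.12
eef_pos: [0.4581, -0.3651, 0.2114]
tool_rot: [0.001, 0.707, 0.707, 0.0]
contact_force: [-0.2, -0.7, -0.8]
gripper_width: 0.153
grasp_force: 49.1
```

```bash
python3 - <<'E'
from h import *
np.set_printoptions(precision=4,suppress=True)
pos,r=pose();p=bot.read_camera("wrist");save(p,"w4");print(pos,r.as_matrix()[:,1:])
u,v=np.round(wproj(p,pos,r,[.4575,-.3655,.092])).astype(int);print(u,v)
for dx in(-8,8):
  for dy in(-12,12): print(wproj(p,pos,r,[.4575+dx/1e3,-.3655+dy/1e3,.092]))
im=cv2.convertScaleAbs(cv2.imread("pics/w4.png")[v-90:v+45,u-80:u+80],alpha=1.8)
cv2.imwrite("pics/w4x.png",cv2.resize(im,None,fx=4.4,fy=4.4,interpolation=2))
plan((.4567,-.3647,.106,0))
E
```

```text
[ 0.4581 -0.3651  0.2114] [[ 1.      0.0022]
 [ 0.     -0.0017]
 [ 0.0022 -1.    ]]
310 240
[299.2299 255.8543]
[298.9697 224.5733]
[320.7019 255.846 ]
[320.9953 224.5703]
[ 0.002  0.001 -0.   ] [  0.5  -1.4 105.2]
```

View pics/w4x.png

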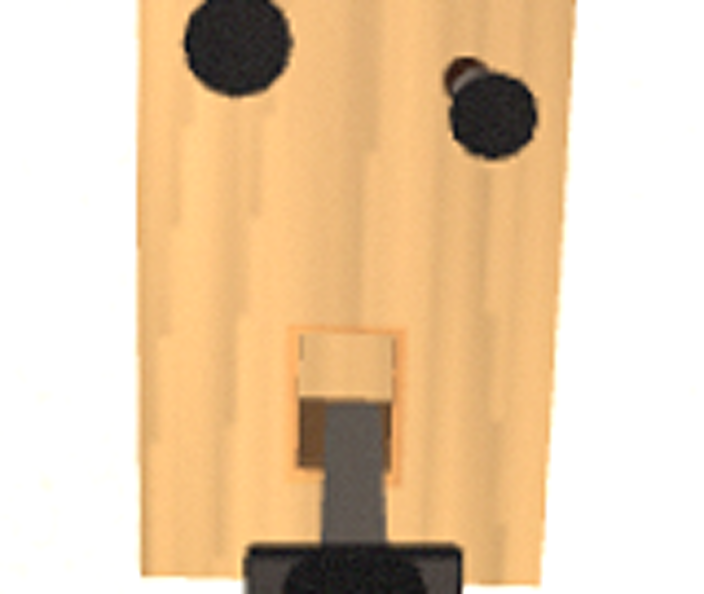

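The hole's centre is at crop column 347 and the blade's at 356, so I shift 1.4 mm in -x and then lower.

Call:
jog_arm(
  motion=[
    [0,0,0,-0.8,-1.5,5,5],
    [0,0,0,-0.8,-1.5,15,5],
    [0,0,0,-0.8,-1.5,25,5],
    [0,0,0,-0.8,-1.5,35,5],
    [0,0,0,-0.8,-1.5,47,5],
    [0,0,0,-0.8,-1.5,60,5],
    [0,0,0,-0.8,-1.5,75,5],
    [0,0,0,-0.8,-1.5,90,5],
    [0,0,0,-0.8,-1.5,102,5],
    [0,0,0,-0.8,-1.5,104,5],
  ],
)

```text
t: 15.42
eef_pos: [0.4551, -0.3651, 0.1046]
tool_rot: [-0.001, 0.707, 0.707, -0.0]
contact_force: [-0.3, 0.3, -1.1]
gripper_width: 0.15
grasp_force: 49.1
```

Call:
jog_arm(
  motion=[
    [0,0,0,0,0,1,5],
    [0,0,0,0,0,2,5],
    [0,0,0,0,0,2,5],
  ],
)

```text
t: 15.8
eef_pos: [0.4558, -0.3656, 0.1042]
tool_rot: [0.0, 0.707, 0.707, 0.0]
contact_force: [-0.0, 0.5, -1.4]
gripper_width: 0.159
grasp_force: 49.1
```

Call:
jog_arm(
  motion=[
    [0,0,0,0,0,0.5,5],
    [0,0,0,0,0,1,5],
    [0,0,0,0,0,1.5,5],
    [0,0,0,0,0,1.5,5],
  ],
)

```text
t: 16.3
eef_pos: [0.4558, -0.3656, 0.1034]
tool_rot: [0.0, 0.707, 0.707, -0.0]
contact_force: [-3.0, 2.3, 9.0]
gripper_width: 0.155
grasp_force: 50.6
```

Call:
jog_arm(
  motion=[
    [0,0,0,0,0,0,20],
    [0,0,0,0,0,0,35],
    [0,0,0,0,0,0,50],
    [0,0,0,0,0,0,50],
    [0,0,0,0,0,-10,50],
    [0,0,0,0,0,-35,50],
    [0,0,0,0,0,-75,50],
    [0,0,0,0,0,-120,50],
    [0,0,0,0,0,-160,30],
    [0,0,0,0,0,-160,0],
  ],
)

```text
t: 17.55
eef_pos: [0.4576, -0.3665, 0.2668]
tool_rot: [0.004, 0.707, 0.707, 0.001]
contact_force: [-0.0, 0.4, -1.1]
gripper_width: 0.163
grasp_force: 0.0
```

Call:
jog_arm(
  motion=[
    [0,0,0,0,0,0,0],
    [0,0,0,0,0,0,0],
  ],
)

```text
t: 17.8
eef_pos: [0.455, -0.365, 0.2611]
tool_rot: [-0.001, 0.707, 0.707, -0.0]
contact_force: [-0.7, -0.8, -0.1]
gripper_width: -0.005
grasp_force: 0.0
```

```bash
python3 - <<'E'
from h import *
np.set_printoptions(precision=4,suppress=True)
pos,r=pose();p=bot.read_camera("wrist");save(p,"w5");print(pos)
u,v=np.round(wproj(p,pos,r,[.456,-.365,.1])).astype(int)
im=cv2.convertScaleAbs(cv2.imread("pics/w5.png")[v-70:v+50,u-80:u+80],alpha=1.6)
cv2.imwrite("pics/w5x.png",cv2.resize(im,None,fx=4,fy=4,interpolation=2))
S=np.array([.571,-.0543]);w=.02;ex=np.array([np.cos(w),np.sin(w)]);ey=np.array([-np.sin(w),np.cos(w)])
O=S+.035*ex;print("O",O)
def pt(th,L,off,n):  # point along panel L from hinge, n out of inner face (toward box/up)
    d=np.array([-np.sin(th),np.cos(th)]);nn=np.array([np.cos(th),np.sin(th)])
    q=np.array([-.0675,.012])+d*L+nn*n;xy=O+ex*q[0]+ey*off;return np.r_[xy,q[1]]
for th in(.35,.6,.9,1.2,1.45): print(th,pt(th,.153,-.05,.0025),pt(th,.13,-.05,.0025))
E
```

```text
[ 0.455  -0.365   0.2611]
O [ 0.606  -0.0536]
0.35 [ 0.4894 -0.1059  0.1566] [ 0.4973 -0.1058  0.135 ]
0.6 [ 0.4552 -0.1066  0.1397] [ 0.4682 -0.1064  0.1207]
0.9 [ 0.4212 -0.1073  0.1091] [ 0.4392 -0.1069  0.0948]
1.2 [ 0.3978 -0.1078  0.0698] [ 0.4193 -0.1073  0.0614]
1.45 [ 0.388  -0.108   0.0329] [ 0.4108 -0.1075  0.0301]
```

View pics/w5x.png

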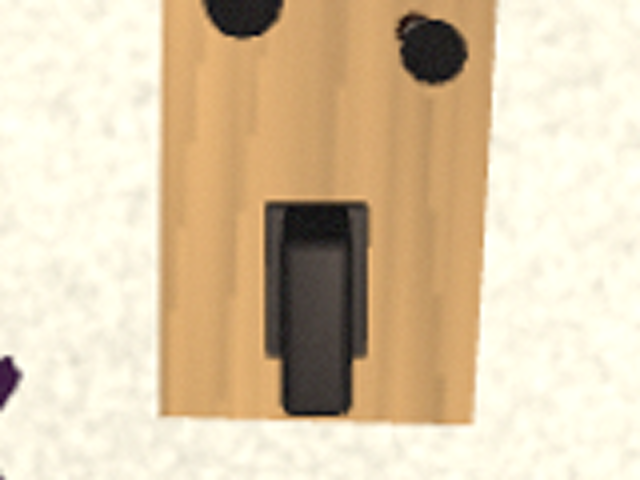

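The key is seated upright. Next is the cover: closed fingers, turned 90°, in the gap behind its top edge.

```bash
cat >> h.py <<'E'
S=np.array([.571,-.0543]);w=.02;ex=np.array([np.cos(w),np.sin(w)]);ey=np.array([-np.sin(w),np.cos(w)]);O=S+.035*ex
def tcp(th,L,off=-.052,half=.011):
    d=np.array([-np.sin(th),np.cos(th)]);nn=np.array([np.cos(th),np.sin(th)])
    q=np.array([-.0675,.012])+d*L+nn*.0025;xy=O+ex*(q[0]+half)+ey*off;return (xy[0],xy[1],q[1],np.pi/2+w)
E
python3 - <<'E'
from h import *
print(bot.get_obs()["q"].round(2))
a=O+ex*(-.0895)-ey*.052;print(a)
plan((a[0],a[1],.25,np.pi/2+w),(a[0],a[1],.137,np.pi/2+w))
E
```

```text
[ 0.86  0.33 -0.36  1.73  0.13  1.12  0.46]
[ 0.51755083 -0.10737953]
[-0.    -0.003 -1.591] [257.7  62.6  11.3]
[-0.    -0.003 -1.591] [257.5  62.8 124.3]
```

Call:
jog_arm(
  motion=[
    [0,0,-0.17,40,10,0,0],
    [0,0,-0.35,80,20,0,0],
    [0,0,-0.52,120,30,0,0],
    [0,0,-0.7,160,40,0,0],
    [0,0,-0.88,200,50,0,0],
    [0,0,-1.06,235,58,0,0],
    [0,0,-1.24,257,63,0,0],
    [0,0,-1.42,257,63,0,0],
    [0,0,-1.59,257,63,0,0],
    [0,0,-1.59,257,63,0,0],
  ],
)

```text
t: 19.1
eef_pos: [0.5183, -0.1085, 0.2615]
tool_rot: [-0.001, -0.009, 1.0, 0.0]
contact_force: [0.0, -0.6, -0.1]
gripper_width: 0.003
grasp_force: 0.0
```

Call:
jog_arm(
  motion=[
    [0,0,0,0,0,0,0],
    [0,0,0,0,0,0,0],
    [0,0,0,0,0,0,0],
  ],
)

```text
t: 19.48
eef_pos: [0.5187, -0.1084, 0.2623]
tool_rot: [0.0, -0.009, 1.0, -0.0]
contact_force: [0.5, -0.2, 0.0]
gripper_width: -0.002
grasp_force: 0.0
```

```bash
python3 - <<'E'
from h import *
pos,r=pose();p=bot.read_camera("wrist");save(p,"w6");print(pos,bot.get_obs()["q"].round(2))
plan((.5175,-.1074,.137,np.pi/2+w))
t=bot.read_camera("side");print([(q["xy"],q["score"]) for q in bot.tip_of("cover_edge",t)])
im=cv2.imread("pics/w6.png")
for nm,X in(("edge",tcp(.35,.153,half=0)),("fin",(.5175,-.1074,.165)),("box",tuple(O-.07*ex-.052*ey)+(.165,))):
    c=wproj(p,pos,r,X[:3]);print(nm,c);cv2.circle(im,tuple(np.round(c).astype(int)),3,(0,0,255),1)
cv2.imwrite("pics/w6x.png",im)
E
```

```text
[ 0.51865483 -0.10842032  0.2623217 ] [ 0.72  0.29 -0.76  1.83  0.23  1.11  1.47]
[-0.     0.    -0.002] [  1.1   1.1 125.3]
[([303.0, 234.0], 0.57), ([183.0, 403.5], 0.32)]
edge [312.0715239  205.77170031]
fin [312.08084065 248.86939617]
box [312.0911859  275.64271821]
```

View pics/w6x.png

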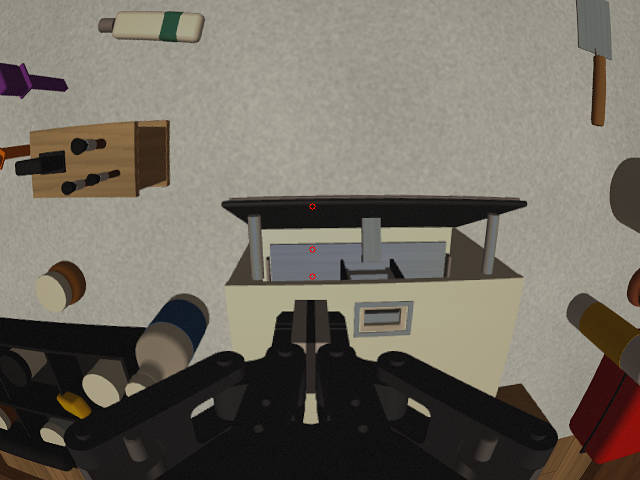

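The gap is clear. The panel edge is at row 206 and the box edge at 281, with the pin at column 255 and the bar at 370, so I go in at column 312.

Call:
jog_arm(
  motion=[
    [0,0,0,1,1,40,0],
    [0,0,0,1,1,75,0],
    [0,0,0,1,1,95,0],
    [0,0,0,1,1,110,0],
    [0,0,0,1,1,122,0],
    [0,0,0,1,1,125,0],
    [0,0,0,1,1,125,0],
    [0,0,0,1,1,125,0],
  ],
)

```text
t: 20.62
eef_pos: [0.5181, -0.1075, 0.138]
tool_rot: [0.001, -0.01, 1.0, -0.0]
contact_force: [0.5, -0.7, 0.2]
gripper_width: -0.001
grasp_force: 0.0
```

```bash
python3 - <<'E'
from h import *
o=bot.get_obs();print(o["eef_pos"],o["contact_force"])
plan(*[tcp(t,l) for t,l in((.35,.13),(.45,.13),(.55,.128),(.65,.126),(.75,.125),(.85,.123),(.95,.12),(1.05,.12),(1.15,.118),(1.25,.116),(1.35,.115),(1.45,.115))])
E
```

```text
[ 0.51814154 -0.10751284  0.13795059] [ 0.54642218 -0.67727095  0.23457817]
[-0.     0.001 -0.001] [9.8 0.1 3. ]
[-0.     0.001 -0.001] [21.9  0.1  7.8]
[-0.     0.001 -0.001] [32.4  0.1 15.5]
[-0.     0.001 -0.001] [41.9  0.1 24.1]
[-0.     0.001 -0.001] [51.   0.1 32.7]
[-0.     0.001 -0.001] [58.4  0.1 42.8]
[-0.     0.001 -0.001] [63.8  0.1 54. ]
[-0.     0.001 -0.001] [70.5  0.1 64. ]
[-0.     0.001 -0.001] [74.4  0.1 75.4]
[-0.     0.001 -0.001] [77.   0.1 86.9]
[-0.     0.001 -0.001] [79.4  0.1 98.2]
[-0.     0.001 -0.001] [8.160e+01 1.000e-01 1.095e+02]
```

Call:
jog_arm(
  motion=[
    [0,0,0,5,0,2,0],
    [0,0,0,10,0,3,0],
    [0,0,0,16,0,5,0],
    [0,0,0,22,0,8,0],
    [0,0,0,27,0,11.5,0],
    [0,0,0,32,0,15.5,0],
    [0,0,0,37,0,20,0],
    [0,0,0,42,0,24,0],
    [0,0,0,47,0,28.5,0],
    [0,0,0,51,0,33,0],
  ],
)

```text
t: 21.88
eef_pos: [0.4661, -0.1085, 0.1039]
tool_rot: [-0.0, -0.01, 1.0, -0.0]
contact_force: [-0.4, 0.5, 2.4]
gripper_width: -0.001
grasp_force: 0.6
```

Call:
jog_arm(
  motion=[
    [0,0,0,4,0,5,0],
    [0,0,0,8,0,10,0],
    [0,0,0,13,0,21,0],
    [0,0,0,19,0,31,0],
    [0,0,0,23,0,42,0],
    [0,0,0,26,0,54,0],
    [0,0,0,28,0,65,0],
    [0,0,0,30,0,72,0],
    [0,0,0,30,0,74,0],
    [0,0,0,30,0,75,0],
  ],
)

```text
t: 23.12
eef_pos: [0.4367, -0.1089, 0.0293]
tool_rot: [-0.0, -0.01, 1.0, 0.0]
contact_force: [0.4, -0.3, 0.2]
gripper_width: -0.003
grasp_force: 0.3
```

```bash
python3 - <<'E'
from h import *
o=bot.get_obs();print(o["eef_pos"],o["contact_force"])
t=bot.read_camera("side");u=bot.read_camera("top")
E=tcp(1.45,.153,off=0,half=0)[:3]
for c in(t,u): print(proj(c,np.array(E)),proj(c,np.array(tcp(1.3,.153,off=0,half=0)[:3])),[(q["xy"],q["score"]) for q in bot.tip_of("cover_edge",c)])
plan(tcp(1.45,.115))
E
```

```text
[ 0.43673773 -0.10892346  0.02926318] [ 0.3502797  -0.25423179  0.22654403]
[334.04619179 291.47841108] [332.73785393 284.09237699] [([333.8, 290.2], 0.76), ([406.1, 264.2], 0.33)]
[305.19637175 287.59217935] [304.83172995 284.72668349] [([308.4, 285.9], 0.86), ([161.9, 263.3], 0.61)]
[-0.     0.001 -0.001] [0.2 0.1 1.2]
```

Call:
jog_arm(
  motion=[
    [0,0,0,0,0,1,0],
    [0,0,0,0,0,2,0],
    [0,0,0,0,0,3,0],
    [0,0,0,0,0,3,0],
  ],
)

```text
t: 23.82
eef_pos: [0.4369, -0.1091, 0.0275]
tool_rot: [0.0, -0.01, 1.0, -0.001]
contact_force: [-5.1, 0.6, 19.3]
gripper_width: -0.004
grasp_force: 9.6
```

Call:
jog_arm(
  motion=[
    [0,0,0,0,0,-5,0],
    [0,0,0,0,0,-30,0],
    [0,0,0,0,0,-80,0],
    [0,0,0,0,0,-140,0],
    [0,0,0,0,0,-200,0],
    [0,0,0,0,0,-220,0],
    [0,0,0,0,0,-220,0],
    [0,0,0,0,0,-220,0],
  ],
)

```text
t: 24.82
eef_pos: [0.4358, -0.1091, 0.2451]
tool_rot: [-0.001, -0.009, 1.0, 0.0]
contact_force: [0.4, 0.1, 0.5]
gripper_width: 0.003
grasp_force: 0.0
```

```bash
python3 - <<'E'
from h import *
t=bot.read_camera("side");u=bot.read_camera("top")
for c in(t,u):
    print([proj(c,np.array(tcp(a,.153,off=0,half=0)[:3])).round(1) for a in(1.3,1.4,1.45)],[(q["xy"],round(q["score"],2)) for q in bot.tip_of("cover_edge",c)])
    for th in("key","lotion","tube"):print(th,[(np.round(q["xy"]),round(q["score"],2)) for q in bot.spot_in(th,c)[:3]])
a=cv2.imread("pics/side0.png").astype(int);b=t["pixels"][...,::-1].astype(int);d=abs(a-b).max(2)
for n,(x0,y0,x1,y1) in dict(rack=(345,180,400,250),decoys=(395,170,430,240),tube=(385,245,430,280),lotion=(285,160,312,200),jar=(333,175,355,202)).items(): print(n,(d[y0:y1,x0:x1]>60).sum())
o=bot.get_obs();print(o["contact_force"],o["eef_pos"])
E
```

```text
[array([332.7, 284.1]), array([333.7, 289.1]), array([334. , 291.5])] [([334.5, 291.7], 0.73)]
key [(array([419., 208.]), 0.86), (array([400., 192.]), 0.59), (array([377., 202.]), 0.48)]
lotion [(array([301., 186.]), 0.75)]
tube [(array([409., 266.]), 0.83), (array([368., 223.]), 0.73), (array([276., 255.]), 0.57)]
[array([304.8, 284.7]), array([305.1, 286.8]), array([305.2, 287.6])] [([306.6, 287.9], 0.73)]
key [(array([421., 252.]), 0.69), (array([441., 289.]), 0.48), (array([454., 262.]), 0.45)]
lotion [(array([378., 185.]), 0.86), (array([285., 215.]), 0.5)]
tube [(array([391., 315.]), 0.77)]
rack 11
decoys 0
tube 0
lotion 0
jar 232
[ 0.5394671  -0.05572315  0.69042057] [ 0.43663068 -0.10895926  0.24612925]
```

```bash
python3 - <<'E'
from h import *
u=bot.read_camera("top");a=cv2.imread("pics/top0.png").astype(int);b=u["pixels"][...,::-1].astype(int);d=abs(a-b).max(2)
print("jar top diff",(d[190:218,422:450]>60).sum(),[q["xy"] for q in bot.spot_in("jar_a",u)])
t=bot.read_camera("side");print(proj(t,np.array([.436,-.109,.33])),proj(t,np.array([.436,-.109,.45])),t["pixels"][176:200:4,334:354:4].mean(2).round())
E
```

```text
jar top diff 0 [[131.5, 216.2], [434.2, 204.0]]
[334.42661501 172.34347331] [336.66965952 122.42856402] [[ 16.  19.  20.  32. 217.]
 [ 22.  19.  22.  85. 231.]
 [ 23.  19. 107. 207. 230.]
 [ 22.  25. 108. 162. 122.]
 [ 19.  77.  72.  74.  64.]
 [ 36.  55.  60.  61.  55.]]
```

The jar has not moved; in the side view the gripper was only in front of it.

```bash
python3 -c "
from station import bot
print(bot.hand_in())"
```

```text
the job is handed in; nothing more can be done
None
```

I handed the job in at about 25 s: the latch was pressed gently and the cover sprang ajar, the key is upright in its place in the rack, the cover is folded down onto its stop, the gripper is clear, and camera checks of the nearby items showed none had moved.

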